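# Latch the colorimeter's sample slide at its stop pin and start the reading

## Task

Bring the cuvette into the light path of the small bench colorimeter: with the fingertips push the sprung sample slide by its upright tab fully home against its end stop, then let it go so that it springs back and latches on the stop pin at mid travel. Then press the round start key on the white housing fully down and let it come up again, with the slide still latched. Nothing needs grasping: do not touch or lift the cuvette or the stop pin, and leave the vial, the beaker and the spare cuvette standing where they are.

Things in the scene. Friction and masses are not known exactly. Their poses are not given: they have to be found in the camera images.
- reader: Colorimeter fixed on the table (mm): base plate x -105..130, y +-62, 12 mm thick. Origin at table level under the light path; x along the slide's travel away from the tab, y left, z up. Black towers x +-15, y 28..56 on either side, 72 mm high. Pin bracket x -59..-41, y 16..48, 58 mm high. White housing x 48..126, y +-58, top at 56 mm: display on its left, start key on its right.
- sample_slide (a joint): Travel of the 0.3 kg slide in m along the reader's +x: 0 out (start), 0.045 home on the end stop, 0.030 latched on the pin. A spring pushes it out: 5 N at 0, 8.5 N at 0.045, and 35 N per m/s drag. Going in, its ramped tooth lifts the sprung pin (1 to 3 N more); from 0.030 the pin is behind the tooth, and the slide, let go, springs back to 0.030. Let go earlier it returns to 0.
- tab (a point): Point on the near (-x) face of the slide's upright push tab, on its centre line, 58 mm above the table; moves with the slide, in the reader's frame at (-116, 0, 58) mm with the slide out. The tab is an aluminium plate 36 mm wide (y), 6 mm thick, from 14 to 78 mm above the table; push it along the reader's +x. Axes parallel to the reader's.
- stop_pin: Sprung vertical steel stop pin, 7 mm thick, with a dark knob (14 mm diameter, 9 mm high) on top, in the bracket left of the slide. Origin at its lower tip, in the reader's frame at (-50, 21, 21.5) mm; knob top 70 mm above the table, up to 80 mm while the tooth passes. Not to be touched.
- start_key (a joint): Travel of the start key in m, downwards: 0 = up, 0.006 = fully down. It is sprung: about 1.4 N to start, 4.5 N fully down, and comes up by itself.
- start_key_top (a point): Centre of the top face of the start key, a round white key of 26 mm diameter in a grey collar of 42 mm diameter on the white housing; when up, its top is 78 mm above the table and 10 mm above the collar. In the reader's frame at (88, -30, 78 mm).
- cuvette: Clear sample cuvette, 12.5 x 12.5 x 45 mm, standing loose in the black square pocket of the slide (15 mm inside, 24 mm deep). Origin at the centre of its underside, 20 mm above the table in the pocket; top at 65 mm. The pocket is at reader x = -30 mm with the slide out, x = 0 with it latched.
- vial: Bystander: glass vial with a screw cap, 27 mm diameter, 54 mm high, standing on the table on the left of the reader. Origin at the centre of its underside, z up.
- beaker: Bystander: low glass beaker, 46 x 51 x 58 mm, empty, on the right of the reader. Origin at the centre of its underside, z up.
- spare_cuvette: Bystander: another clear cuvette, 12.5 x 12.5 x 45 mm, standing on the table on the right of the reader. Origin at the centre of its underside, z up.

How it is judged:
On the way, in this order (a step that is already met when the one before it is completed fails the run):
1. the slide is pushed fully home against its end stop (value of joint sample_slide above 0.041 m), for 0.05 s.
2. the slide is let go and rests latched on the stop pin, untouched (value of joint sample_slide between 0.027 and 0.033 m and contact force between each of the fingers, the arm and reader below 0.3 N and velocity of joint sample_slide between -0.01 and 0.01 m/s), for 0.2 s.
3. the start key is pressed fully down (value of joint start_key above 0.0048 m and value of joint sample_slide between 0.027 and 0.033 m), for 0.05 s.
At the end, for the whole second after the job is handed in: The slide rests latched on the stop pin (travel 27 to 33 mm, not moving), the key is up again (within 1.5 mm), the cuvette stands upright in its pocket within 6 mm of the light path, and the vial, beaker and spare cuvette stand upright within 20 mm of where they stood (value of joint sample_slide between 0.027 and 0.033 m and velocity of joint sample_slide between -0.01 and 0.01 m/s and value of joint start_key below 0.0015 m and x of cuvette in the frame of reader between -0.006 and 0.006 m and z of cuvette in the frame of reader below 0.025 m and angle between each of cuvette, vial, beaker, spare_cuvette's own z axis and vertical below 0.2 rad and distance of each of vial, beaker, spare_cuvette from where it was at the start of the episode below 0.02 m); the robot touches nothing.
It fails at once if the start key is pressed while the slide is not at the stop pin (value of joint start_key above 0.003 m and not (value of joint sample_slide between 0.027 and 0.033 m)).
It fails at once if the sample cuvette is touched or lifted in its pocket (contact force between any of the fingers, the arm and cuvette above 0.5 N or z of cuvette in the frame of reader above 0.032 m).
It fails at once if the stop pin is touched (contact force between any of the fingers, the arm and stop_pin above 0.5 N).
It fails at once if a bystander is moved, lifted or tipped (distance of any of vial, beaker, spare_cuvette from where it was at the start of the episode above 0.02 m or angle between any of vial, beaker, spare_cuvette's own z axis and vertical above 0.4 rad).
It also fails if it takes over 45 s, if anything falls off the work surface, if the arm or the gripper's body presses on something with over 40 N, if the wrist force passes 120 N, or if a joint passes its speed limit or range.

## Robot

A 6-joint arm with a two-finger parallel gripper is mounted at the origin on a cart in front of the work surface, level with it; the furniture and walls round the work are solid. World frame = base frame: x ahead of the robot, y to its left, z up, the work surface at z = 0. Lengths are in m, angles in rad, forces in N, time in s.
With the tool pointing down it reaches from about 0.3 to 0.825 m from the base axis. Payload 5.4 kg.
Tool frame: the origin (TCP) lies at the very end of the fingers, on their centre line; the grasp point (between the pads) lies 19 mm behind it; z points along the fingers, x is the direction in which the jaws open and shut, and the axes are right-handed (so a half turn about z gives the same grasp; the last joint's range is limited). The gripper opens to 92 mm and grips with 3 to 60 N. Pads are 20 mm wide; open, the fingers measure 128 mm over their backs; the gripper's body (75 mm by 189 mm) begins 69 mm behind the grasp point.
Start: joints at [-1.354, 0.158, 1.597, -0, 1.386, -0.21], TCP at [0.238, -0.523, 0.215] pointing down, gripper open.
Joint ranges: [-2.91, 2.91], [-0.94, 2.29], [0.18, 2.7], [-1.29, 4.43], [0.17, 2.64], [-3, 3]. Speed limits (rad/s): [2.57, 2.57, 3.14, 3.14, 3.14, 3.14].

## Interface

Orientations are given as a rotation vector (axis times angle).
In Python, from workcell import bot gives the robot as it stands. Calls block until the motion is done:
- bot.goto(position, orientation): joint-space move of the TCP to a pose.
- bot.line_to(position, rot=None, max_speed=0.15): straight line of the TCP; rot=None keeps the orientation; max_speed is the mean speed in m/s.
- bot.set_joints(angles): joint-space move.
- bot.set_gripper(opening, newtons=None): opening from 0.0 (shut) to 1.0 (fully open); newtons is the grip in N (None keeps the last); returns when the fingers have stopped.
- bot.hold(seconds).
- bot.inverse_kinematics(position, orientation): joint angles nearest the present ones, or None.
- bot.read_camera(name): name is "scene" or "top" or "wrist"; returns a dict with "pixels" (400x640x3 uint8, blue, green, red), "fx", "fy", "cx", "cy" (pixels), "R" (3x3) and "t" (3): a world point X has camera coordinates R X + t. Camera axes: x right, y down, z forward; pixel columns grow to the right and rows downward; lengths in m; the calibration is good to about 2 mm. The wrist camera is an equidistant fisheye: a pixel r from the principal point sees the ray r / f radians off the axis. A picture is of the moment at which its call begins. There is no depth.
A pose or a line that the arm cannot do raises bot.MotionError and nothing moves.
- bot.job_done(): hands the job in, once; it reports no verdict.
Readings, each from a call of its own:
- bot.current_clock(): time.
- bot.current_joints(): joint angles.
- bot.current_joint_vel(): joint speeds.
- bot.current_effort(): joint torques, N m.
- bot.current_ee_pos(): TCP position.
- bot.current_tool_rot(): TCP orientation.
- bot.current_contact_force(): force on the tool from outside, world axes, zero at the start.
- bot.current_ft_torque(): the same for the moment, N m.
- bot.current_opening(): opening from 0.0 (shut) to 1.0 (fully open).
Only numpy, scipy, OpenCV 4.12 (cv2) and the standard library are available. Lean on these libraries where they do the work, as an engineer would, in place of code of your own. Each camera call takes 0.05 s, during which the arm holds its last target.

## Working session

There is one attempt and no reset: what is moved stays moved. The work goes in short steps, each a Python script; the robot and the scene stay as the last script left them, time stands still between calls to the robot, and variables do not carry over. Pictures are saved under pics/ and viewed, and the job is handed in when it is done.

```bash
mkdir -p pics; ls; python3 - <<'E'
from workcell import bot
import cv2,pickle
d={}
for n in("scene","top","wrist"):
    c=bot.read_camera(n);d[n]=c;cv2.imwrite(f"pics/{n}0.png",c["pixels"]);print(n,c["fx"],c["fy"],c["cx"],c["cy"],c["R"],c["t"])
pickle.dump(d,open("cams0.pkl","wb"))
print(bot.current_clock())
E
```

```text
pics
scene 489.2629180862312 489.2629180862312 315.5221815331711 205.85712075743967 [[-0.91955941 -0.39289884 -0.00640255]
 [-0.29356863  0.69773051 -0.65344441]
 [ 0.2612048  -0.59900137 -0.75694743]] [0.41860135 0.36360715 0.65588759]
top 362.4341458684667 362.4341458684667 321.1351956534288 194.94776225511382 [[-0.0225221  -0.99960862 -0.01659386]
 [-0.99601986  0.02386682 -0.08587673]
 [ 0.08623916  0.01459369 -0.99616757]] [-0.19736149  0.5512371   0.8926067 ]
wrist 309.70691628693146 309.70691628693146 318.8352946578072 199.45399484354917 [[ 0.41534316 -0.90966415 -0.00109042]
 [-0.86847948 -0.39689471  0.29701513]
 [-0.2706168  -0.12241619 -0.95487215]] [-0.57497877 -0.03366584  0.39228171]
0.15
```

View pics/scene0.png

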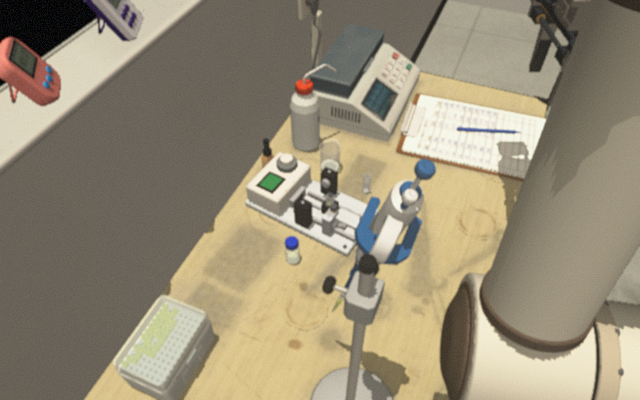

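View pics/top0.png

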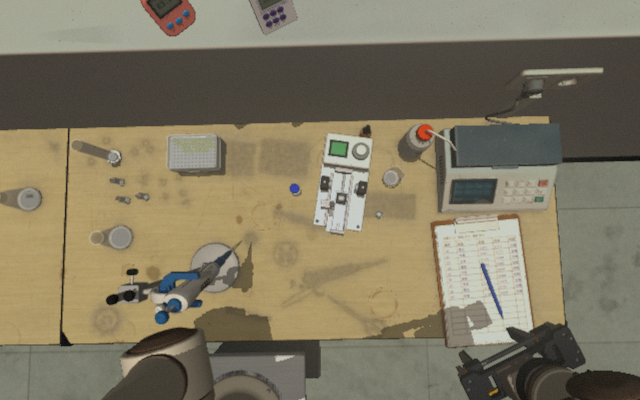

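View pics/wrist0.png

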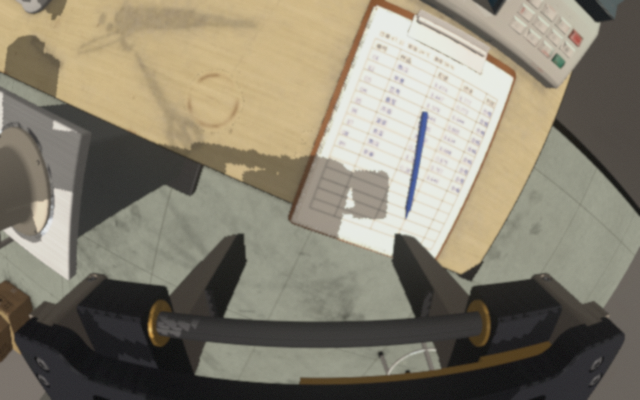

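The top view shows the reader at about (342,183). The housing and display point away from the robot, the tab end is near (337,230), the vial is at (295,188), the beaker at (391,177) and the spare cuvette at (379,215). I'll zoom in.

```bash
python3 - <<'E'
import pickle,cv2
d=pickle.load(open("cams0.pkl","rb"))
p=d["top"]["pixels"][120:245,275:425]
cv2.imwrite("pics/topz.png",cv2.resize(p,None,fx=4.8,fy=4.8,interpolation=cv2.INTER_CUBIC))
p=d["scene"]["pixels"][130:280,235:395]
cv2.imwrite("pics/scenez.png",cv2.resize(p,None,fx=4,fy=4,interpolation=cv2.INTER_CUBIC))
E
```

```text
(no output)
```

View pics/topz.png

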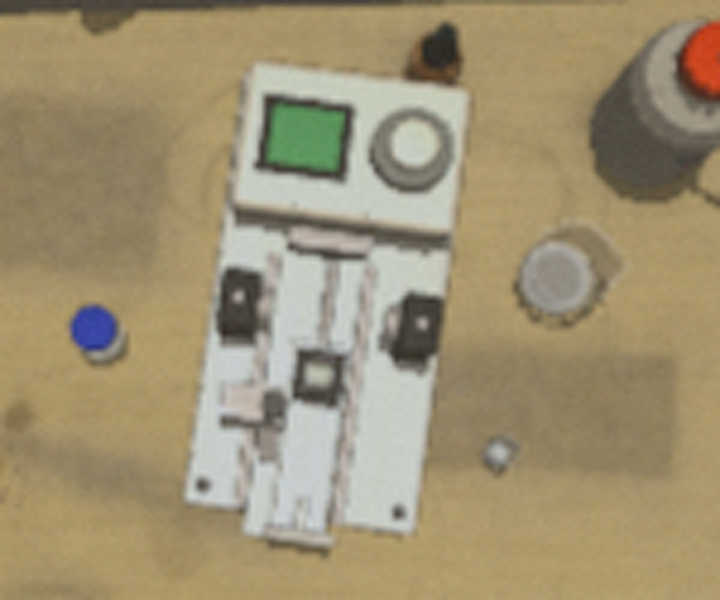

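View pics/scenez.png

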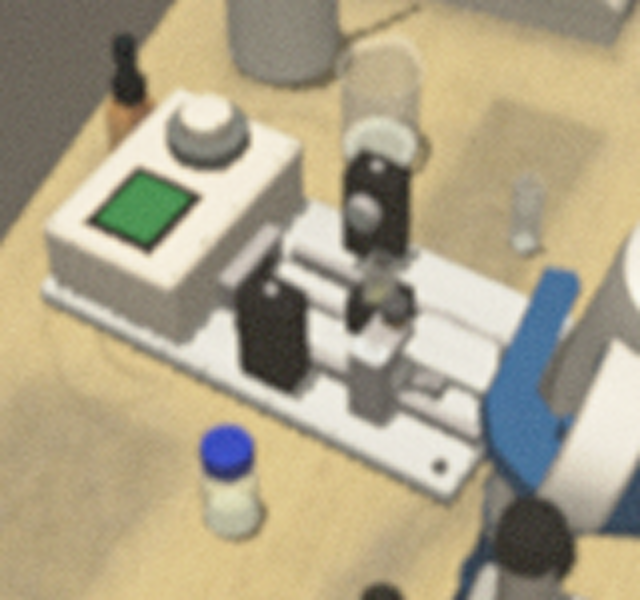

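```bash
cat >h.py <<'E'
import numpy as np,cv2
from scipy.optimize import least_squares
def ray(c,uv,z):
    R=np.array(c["R"]);t=np.array(c["t"])
    k=R.T@np.array([(uv[0]-c["cx"])/c["fx"],(uv[1]-c["cy"])/c["fy"],1]);o=-R.T@t
    return o+k*(z-o[2])/k[2]
def fit(P,M):  # world pts xy, model xy -> x,y,yaw
    def f(q):
        C,S=np.cos(q[2]),np.sin(q[2]);return (P-(M@np.array([[C,S],[-S,C]])+q[:2])).ravel()
    r=least_squares(f,[P[:,0].mean(),P[:,1].mean(),0]);return r.x,r.fun.reshape(-1,2)
E
python3 - <<'E'
import pickle
from h import *
np.set_printoptions(precision=4,suppress=True)
d=pickle.load(open("cams0.pkl","rb"))
T=[((250,62),(126,58,56)),((468,92),(126,-58,56)),((449,235),(48,-58,56)),((232,207),(48,58,56)),((187,500),(-105,62,12)),((412,532),(-105,-62,12)),((413,141),(88,-30,78))]
S=[((185,90),(126,-58,56)),((300,143),(48,-58,56)),((47,230),(126,58,56)),((168,283),(48,58,56)),((445,500),(-105,62,12)),((208,112),(88,-30,78))]
for n,L,s,o in(("top",T,4.8,(275,120)),("scene",S,4,(235,130))):
    P=[];M=[]
    for uv,m in L:
        w=ray(d[n],((uv[0]+.5)/s-.5+o[0],(uv[1]+.5)/s-.5+o[1]),m[2]/1000);P.append(w[:2]);M.append(m[:2])
    q,r=fit(np.array(P),np.array(M)/1000);print(n,q);print(r*1000)
for uv,z in(((95,328),.054),((555,275),.058),((500,452),.045)):
    print(ray(d["top"],(uv[0]/4.8+275,uv[1]/4.8+120),z))
E
```

```text
top [ 0.5665 -0.2642 -0.1574]
[[-2.3392 -1.1127]
 [-2.7925  2.298 ]
 [ 0.5986  2.259 ]
 [-0.3877 -2.3675]
 [ 1.9923 -2.617 ]
 [ 1.9685  1.777 ]
 [ 0.9599 -0.2369]]
scene [ 0.5663 -0.264  -0.1722]
[[-3.6545  2.3479]
 [ 3.9843  1.4802]
 [-5.2847  1.1292]
 [ 3.6206 -4.3198]
 [ 0.9952  0.5475]
 [ 0.339  -1.185 ]]
[ 0.5615 -0.1466  0.054 ]
[ 0.5823 -0.3802  0.058 ]
[ 0.494  -0.3511  0.045 ]
```

Both views agree on the reader pose: (0.5664, -0.2641), yaw about -0.16. Next I'll locate the obstacles (bottle and stand).

```bash
python3 - <<'E'
import pickle
from h import *
np.set_printoptions(precision=3,suppress=True)
d=pickle.load(open("cams0.pkl","rb"))
def tri(a,b):
    P=[np.array(d[n]["R"]) for n in("top","scene")]
    Pm=[np.array([[c["fx"],0,c["cx"]],[0,c["fy"],c["cy"]],[0,0,1]])@np.hstack([np.array(c["R"]),np.array(c["t"]).reshape(3,1)]) for c in(d["top"],d["scene"])]
    X=cv2.triangulatePoints(Pm[0],Pm[1],np.array(a,float).reshape(2,1),np.array(b,float).reshape(2,1));return (X[:3]/X[3]).ravel()
print("redcap",tri((425,132),(304,87)))
print("blue ball",tri((162,316),(425,169)))
print("beaker rim?",tri((391,177),(330,150)))
print("stand base",ray(d["top"],(215,268),0),"tip z0/.2",ray(d["top"],(240,245),0),ray(d["top"],(240,245),.2))
print("backwall",ray(d["top"],(340,122),0), ray(d["top"],(340,45),.3))
for n in("top","scene"):
  c=d[n];print("cam",-np.array(c["R"]).T@np.array(c["t"]))
a=-.16
from scipy.spatial.transform import Rotation as Ro
from workcell import bot
C=np.array([[np.cos(a),-np.sin(a)],[np.sin(a),np.cos(a)]]);o=np.array([.5664,-.2641])
w=lambda x,y,z:np.r_[o+C@[x/1000,y/1000],z/1000]
for yaw in(a+np.pi/2,a-np.pi/2,a,a+np.pi):
    rv=(Ro.from_euler("z",yaw)*Ro.from_euler("x",np.pi)).as_rotvec()
    print(yaw,[bot.inverse_kinematics(w(*p),rv) for p in((-150,0,150),(-81,0,48),(88,-30,76))])
print(bot.current_tool_rot())
E
```

```text
redcap [ 0.669 -0.443  0.148]
blue ball [ 0.353 -0.002  0.444]
beaker rim? [ 0.584 -0.38   0.061]
stand base [0.368 0.065 0.   ] tip z0/.2 [0.425 0.001 0.   ] [ 0.434 -0.047  0.2  ]
backwall [ 0.74  -0.264  0.   ] [ 0.795 -0.255  0.3  ]
cam [ 0.468 -0.223  0.933]
cam [0.32  0.304 0.737]
1.4107963267948966 [array([-0.772, -0.024,  1.921,  0.   ,  1.245, -2.183]), array([-0.697,  0.281,  1.808,  0.   ,  1.053, -2.108]), array([-0.611,  0.64 ,  1.252,  0.   ,  1.249, -2.022])]
-1.7307963267948965 [array([-0.772, -0.024,  1.921, -0.   ,  1.245,  0.958]), array([-0.697,  0.281,  1.808, -0.   ,  1.053,  1.033]), array([-0.611,  0.64 ,  1.252, -0.   ,  1.249,  1.12 ])]
-0.16 [array([-0.772, -0.024,  1.921,  0.   ,  1.245, -0.612]), array([-0.697,  0.281,  1.808,  0.   ,  1.053, -0.537]), array([-0.611,  0.64 ,  1.252,  0.   ,  1.249, -0.451])]
2.981592653589793 [array([-0.772, -0.024,  1.921,  0.   ,  1.245,  2.529]), array([-0.697,  0.281,  1.808,  0.   ,  1.053,  2.604]), array([-0.611,  0.64 ,  1.252,  0.   ,  1.249,  2.691])]
[-2.641  1.7    0.002]
```

```bash
cat >>h.py <<'E'
from scipy.spatial.transform import Rotation as Ro
a=-.16;o=np.array([.5664,-.2641])
C=np.array([[np.cos(a),-np.sin(a)],[np.sin(a),np.cos(a)]])
w=lambda x,y,z:np.r_[o+C@[x/1000,y/1000],z/1000]
rv=lambda yaw:(Ro.from_euler("z",yaw)*Ro.from_euler("x",np.pi)).as_rotvec()
E
python3 - <<'E'
from h import *
from workcell import bot
bot.set_gripper(0.0)
bot.goto(w(-160,0,200),rv(a-np.pi/2))
print(bot.current_ee_pos(),bot.current_contact_force(),bot.current_clock())
for n in("scene","wrist","top"):
    cv2.imwrite(f"pics/{n}1.png",bot.read_camera(n)["pixels"])
E
```

```text
[ 0.40840157 -0.2393236   0.20019376] [0.07402707 0.21682048 0.7436635 ] 2.7583
```

View pics/scene1.png

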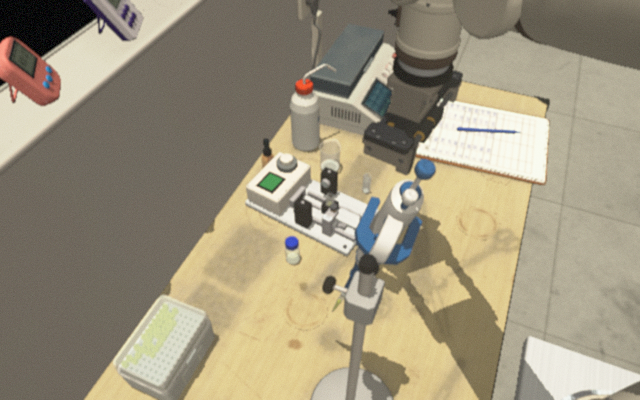

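View pics/wrist1.png

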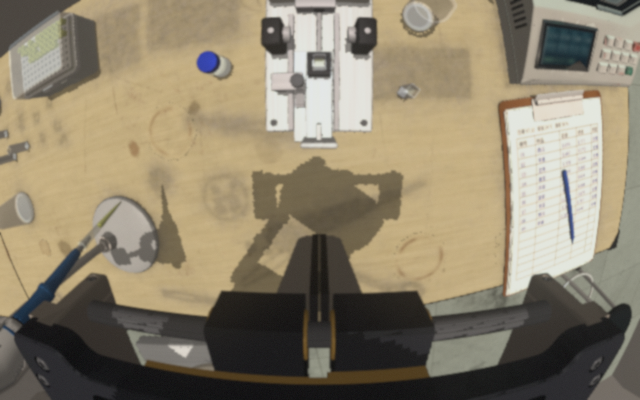

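View pics/top1.png

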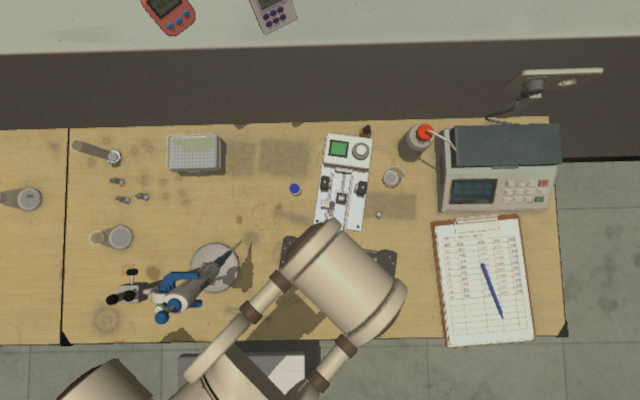

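The arm is clear of the stand, and in the wrist view the tab (319,146) lines up with the closed fingers (319,237). Quick cross-check with the wrist camera, then push.

```bash
python3 - <<'E'
from h import *
from workcell import bot
np.set_printoptions(precision=1,suppress=True)
c=bot.read_camera("wrist");R=np.array(c["R"]);t=np.array(c["t"])
im=c["pixels"][40:160,250:390];cv2.imwrite("pics/wz.png",cv2.resize(im,None,fx=5,fy=5,interpolation=cv2.INTER_CUBIC))
for uv,z in(((302,145),.078),((336,145),.078),((266,130),.012),((372,130),.012),((319,60),.065)):
    d=np.array([uv[0]-c["cx"],uv[1]-c["cy"]]);r=np.hypot(*d);th=r/c["fx"]
    k=R.T@np.r_[d/r*np.sin(th),np.cos(th)];oo=-R.T@t;P=oo+k*(z-oo[2])/k[2]
    print(uv,(C.T@(P[:2]-o))*1000)
E
```

```text
(302, 145) [-111.5   14.7]
(336, 145) [-111.5  -17.6]
(266, 130) [-101.6   60. ]
(372, 130) [-101.6  -63.1]
(319, 60) [-28.9  -1.4]
```

View pics/wz.png

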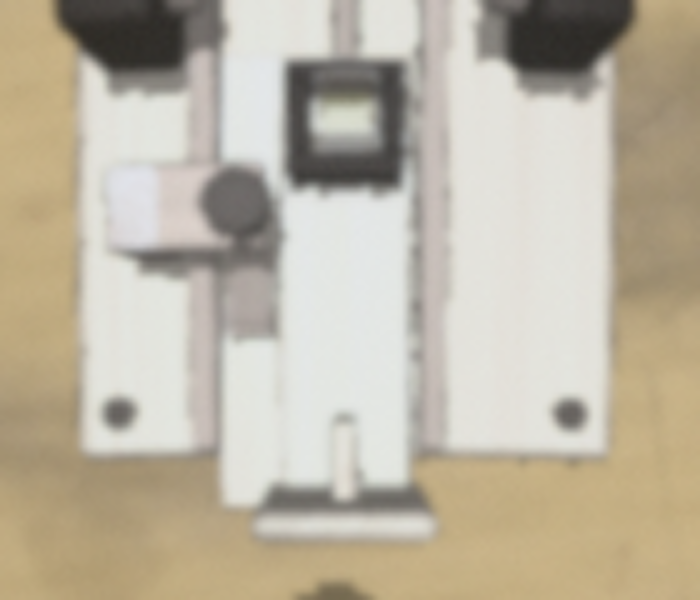

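```bash
python3 - <<'E'
from h import *
from workcell import bot
bot.line_to(w(-150,0,50),max_speed=.15)
print(bot.current_clock(),bot.current_contact_force())
def st():
    f=bot.current_contact_force();p=bot.current_ee_pos();x=C.T@(p[:2]-o)*1000
    fx=(C.T@f[:2]);print(x.round(1),fx.round(2),round(f[2],2),round(bot.current_clock(),2));return fx[0]
for x in(-130,-120,-110,-100,-90): bot.line_to(w(x,0,50),max_speed=.05);st()
x=-90
while x>-100 and x<-68:
    x+=1.5;bot.line_to(w(x,0,50),max_speed=.03)
    if abs(st())>22: break
E
```

```text
4.1083 [-0.50305042  0.60242491  0.58751498]
[-1.299e+02  1.000e-01] [-0.49  0.84] 0.52 4.66
[-120.8    0.4] [-4.55 -0.06] 1.94 5.01
[-111.3    0.4] [-6.86  0.55] 2.95 5.36
[-101.2    0.3] [-5.08  0.63] 0.54 5.71
[-91.4   0.3] [-7.01  0.31] 2.38 6.06
[-90.1   0.3] [-6.87 -0.27] 3.52 6.31
[-88.6   0.3] [-7.81  1.03] 3.16 6.56
[-87.2   0.3] [-7.91 -0.05] 3.48 6.81
[-85.7   0.3] [-7.92 -0.18] 3.3 7.06
[-84.2   0.3] [-7.53  0.11] 2.49 7.31
[-82.8   0.3] [-7.51  0.33] 3.3 7.56
[-81.3   0.3] [-8.01  0.3 ] 3.54 7.81
[-80.7   0.3] [-12.03  -0.18] 6.38 8.06
[-80.7   0.3] [-17.88  -0.13] 10.76 8.31
[-80.7   0.3] [-23.2   -0.38] 15.35 8.56
```

The end stop shows clearly at x=-80.7, as predicted (-81). Next I'll release and check.

```bash
python3 - <<'E'
from h import *
from workcell import bot
bot.hold(.15)
bot.line_to(w(-150,0,50),max_speed=.06)
bot.line_to(w(-160,0,200),max_speed=.2)
bot.hold(.2)
print(bot.current_contact_force(),bot.current_clock())
c=bot.read_camera("wrist");im=c["pixels"][40:160,250:390];cv2.imwrite("pics/wz2.png",cv2.resize(im,None,fx=5,fy=5,interpolation=cv2.INTER_CUBIC))
E
```

```text
[-0.33739256  0.83083682  0.70138952] 11.2083
```

View pics/wz2.png

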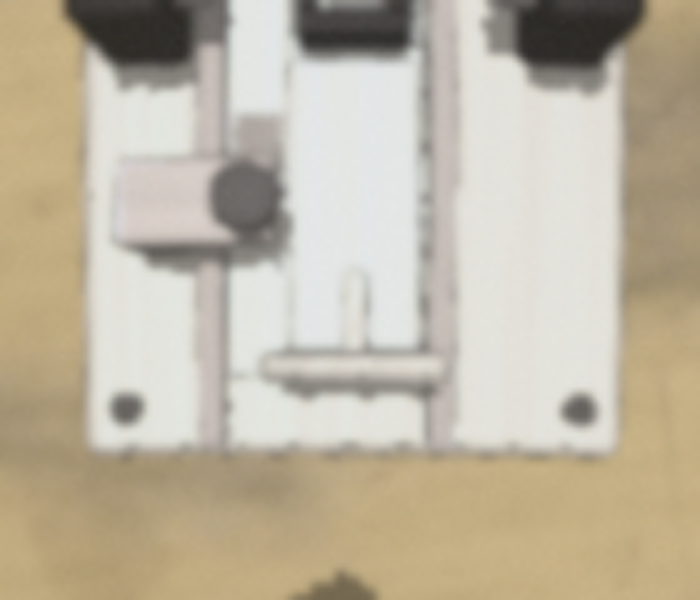

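In the zoomed view the tab's near edge moved from row 540 to row 385, which is about 30 mm, so the slide is latched behind the pin. Now the key.

```bash
python3 - <<'E'
from h import *
from workcell import bot
bot.line_to(w(-160,0,240),max_speed=.2)
bot.goto(w(88,-30,240),rv(-2.356))
print(bot.current_ee_pos(),w(88,-30,240),bot.current_contact_force(),bot.current_clock())
c=bot.read_camera("wrist");cv2.imwrite("pics/wk.png",c["pixels"])
cv2.imwrite("pics/sk.png",bot.read_camera("scene")["pixels"])
E
```

```text
[ 0.6476849  -0.30761931  0.23936744] [ 0.64849645 -0.30773682  0.24      ] [-0.10181115  0.14434247 -0.17025906] 12.5917
```

View pics/wk.png

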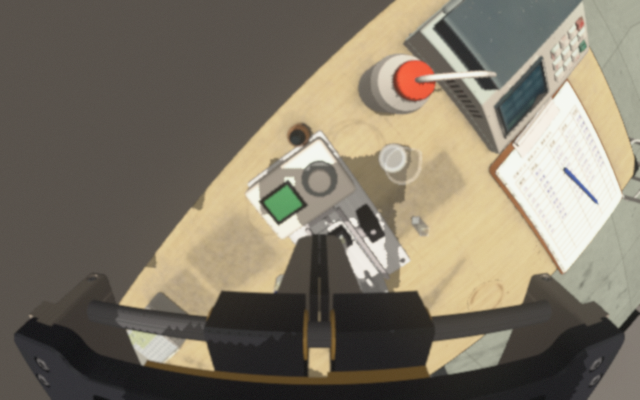

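View pics/sk.png

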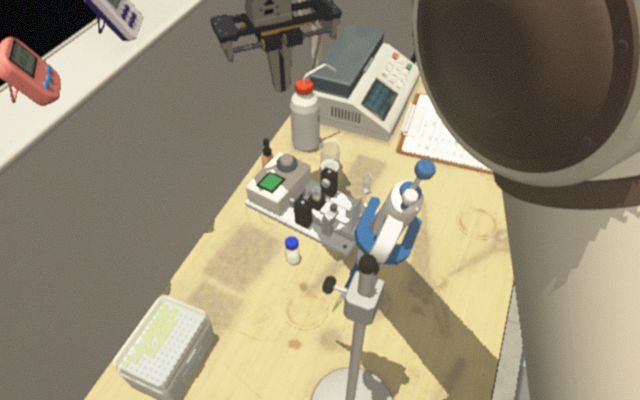

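```bash
python3 - <<'E'
from h import *
from workcell import bot
c=bot.read_camera("wrist");R=np.array(c["R"]);t=np.array(c["t"])
oo=-R.T@t;print("cam",oo, bot.current_ee_pos())
for uv in((320,180),):
    d=np.array([uv[0]-c["cx"],uv[1]-c["cy"]]);r=np.hypot(*d);th=r/c["fx"]
    k=R.T@np.r_[d/r*np.sin(th),np.cos(th)];P=oo+k*(.078-oo[2])/k[2];print(P,w(88,-30,78))
E
```

```text
cam [ 0.70829298 -0.36779681  0.41094741] [ 0.64778894 -0.30794937  0.24096738]
[ 0.65007779 -0.31173899  0.078     ] [ 0.64849645 -0.30773682  0.078     ]
```

```bash
python3 - <<'E'
from h import *
from workcell import bot
P=np.array([.649,-.3092,.1])
bot.line_to(P,max_speed=.15);print(bot.current_contact_force())
f0=bot.current_contact_force()[2]
z=.084
while z>.064:
    P[2]=z;bot.line_to(P,max_speed=.04)
    f=bot.current_contact_force();p=bot.current_ee_pos();print(round(z,4),p.round(4),f.round(2),round(bot.current_clock(),2))
    if abs(f[2]-f0)>12: break
    z-=.001
bot.hold(.15)
P[2]=.1;bot.line_to(P,max_speed=.06)
P[2]=.24;bot.line_to(P,max_speed=.15)
bot.hold(.3)
print(bot.current_contact_force(),bot.current_clock())
for n in("wrist","scene","top"): cv2.imwrite(f"pics/{n}3.png",bot.read_camera(n)["pixels"])
E
```

```text
[ 0.45078966 -0.03977714  0.35570071]
0.084 [ 0.6489 -0.3091  0.0837] [ 0.98 -0.21  0.13] 14.38
0.083 [ 0.6491 -0.3093  0.0832] [-0.58  0.44 -0.27] 14.62
0.082 [ 0.649  -0.3092  0.082 ] [-0.13  0.38 -0.94] 14.88
0.081 [ 0.6489 -0.3091  0.0809] [-0.11  0.71  0.08] 15.12
0.08 [ 0.6489 -0.3092  0.0799] [-0.12 -0.34  0.24] 15.38
0.079 [ 0.6489 -0.3092  0.0789] [-0.43 -0.32 -0.17] 15.62
0.078 [ 0.6492 -0.3093  0.0783] [-0.61 -0.12  0.78] 15.88
0.077 [ 0.6491 -0.3093  0.0772] [0.47 0.47 1.83] 16.12
0.076 [ 0.6492 -0.3093  0.0762] [-0.17  0.69  1.93] 16.38
0.075 [ 0.6492 -0.3093  0.0752] [-0.58 -0.1   2.86] 16.62
0.074 [ 0.6492 -0.3093  0.0742] [0.02 0.14 3.43] 16.88
0.073 [ 0.6492 -0.3093  0.0732] [0.13 0.23 4.38] 17.12
0.072 [ 0.6492 -0.3093  0.0724] [ 0.37 -0.15  5.13] 17.38
0.071 [ 0.6492 -0.3093  0.0723] [-1.74  0.82  8.88] 17.62
0.07 [ 0.6493 -0.3094  0.0723] [-3.56  1.72 12.23] 17.88
0.069 [ 0.6493 -0.3094  0.0722] [-4.59  2.63 17.57] 18.12
[ 0.25314986 -0.19197884 -0.57597043] 20.325
```

The key bottomed out at 72.3 mm after about 6 mm of travel, with the expected force profile. Next I'll move back so the reader is visible and check the final state.

```bash
python3 - <<'E'
from h import *
from workcell import bot
bot.goto(w(-160,0,240),rv(a-np.pi/2))
bot.hold(.3)
t=bot.read_camera("top")["pixels"][120:245,275:425];s=bot.read_camera("scene")["pixels"][130:280,235:395]
wr=bot.read_camera("wrist")["pixels"][0:170,190:430]
r=lambda i:cv2.resize(i,(400,300),interpolation=cv2.INTER_CUBIC)
cv2.imwrite("pics/fin.png",np.vstack([np.hstack([r(t),r(s)]),np.hstack([r(wr),r(wr)*0])]))
E
```

```text
(no output)
```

View pics/fin.png

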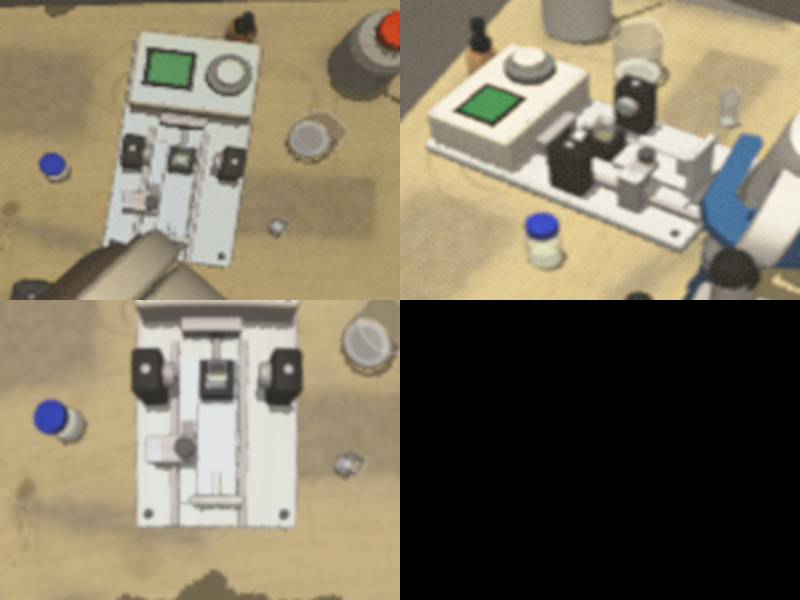

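The final views show the cuvette between the towers (wrist panel 217,380), the slide latched, the key up, and the bystanders in place.

```bash
python3 - <<'E'
from workcell import bot
bot.job_done();print(bot.current_clock())
E
```

```text
the job is handed in; nothing more can be done
the job is handed in; nothing more can be done
```

The cuvette is in the light path, the start key has been pressed and released, and the job is handed in. The clock was at about 20 s of the 45 s when last read, before the final move back and checks. The hand-in gives no verdict, so these are my own checks.

- **Slide:** I pushed the tab with closed fingertips to the end stop. The stop showed at reader x = -80.7 mm for the tool point (expected -81 mm), with about 23 N at the end. After release, the wrist view showed the tab about 30 mm in from its start, so it latched. It was still latched after the key press.
- **Key:** Contact came at about 78 mm height and the key bottomed out at 72.3 mm, so about 6 mm of travel. The force rose to about 5 N near the bottom of the travel and to 17.6 N against the bottom. The last pictures show the key up again.
- **Surroundings:** In the last pictures the cuvette stands between the towers, and the vial, beaker and spare cuvette look where they were. I judged this by eye and did not re-measure positions. The last force reading, after the key press, was close to zero.
- **Disagreement:** The wrist camera placed the key about 4 mm from where the fit from the other two cameras put it. I aimed between the two, well inside the key's 13 mm radius.

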